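# Square up the vacuum pod to the fence

### The job

The heavy vacuum pod stands askew in the yellow painted ring on the router bed. Walk it round where it stands by pushing its corners with the fingertips, first one and then the opposite one, until one of its long blue-striped sides (either will do) squarely faces the aluminium fence, and leave it standing still near the middle of the ring. Do not lift or tip it, do not let any part of it go outside the ring on the way, do not touch the sealing rubber on its top, and leave the wood offcut and the brass stop where they are.

Things in the scene. Friction and masses are not known exactly. Their poses are not given: they have to be found in the camera images.
- pod: Vacuum pod, loose metal casting, 95 mm along x, 130 along y, 44 high (52 with the rubber on top), 1.2 to 1.95 kg. Origin: centre of its underside, z up. The long sides (x = +-47.5 mm, blue stripe) are alike. Starts 45 to 90 degrees from square, either way. Moves only while pushed: 50 mm against a long side, 50 mm from its middle, turns it about 0.4 rad and shifts its centre some 25 mm; under 20 N.
- seal: Black sealing rubber fixed on top of the pod, 75 mm along x, 110 mm along y, 8 mm thick, 10 mm in from the pod's edges all round; origin at the centre of its underside, 44 mm above the pod's origin. Not to be touched.
- ring: Yellow ring painted flat on the bed around the pod (nothing to bump into), 230 mm inner and 246 mm outer diameter; origin at its centre on the bed. Its +x points squarely to the fence. The pod starts within about 15 mm of the centre.
- fence: Straight aluminium fence bar fixed on the bed beyond the ring, 30 mm thick along its x, 360 mm long along its y, 32 mm high; origin at the centre of its underside. The side towards the ring is at x = -15 mm, 160 mm from the ring's centre. The pod is square when its y axis is parallel to the fence's y axis (either way round); it stays clear of the fence.
- offcut: Pale wood offcut, 90 mm along x, 45 mm along y, 28 mm high, loose, to one side of the ring; origin at the centre of its underside. Leave it alone.
- stop: Brass locating stop, an upright cylinder 42 mm in diameter and 45 mm high, loose, to one side of the ring; origin at the centre of its underside. Leave it alone.
Things that resemble listed ones, but are neither listed nor needed, are in the scene too. Of the things that look like the pod, take the one that is nearest to the robot's base at the start.

How it is judged:
By the outcome, as a careful person would: the job done as asked, in the order asked, and still so for the second after the job is handed in, with the robot touching nothing.
It also fails if it takes over 58 s, if anything falls off the work surface, if the arm or the gripper's body presses on something with over 40 N, if the wrist force passes 120 N, or if a joint passes its speed limit or range.

### The arm

A 7-joint arm with a two-finger parallel gripper is mounted at the origin on the work surface. World frame = base frame: x ahead of the robot, y to its left, z up, the work surface at z = 0. Lengths are in m, angles in rad, forces in N, time in s.
With the tool pointing down it reaches from about 0.425 to 0.95 m from the base axis. Payload 4.7 kg.
Tool frame: the origin (TCP) lies midway between the tips of the shut fingers; the grasp point (between the pads) lies 19 mm behind it; z points along the fingers, y is the direction in which the jaws open and shut (so a half turn about z gives the same grasp; the last joint's range is limited). The gripper opens to 87 mm and grips with 3 to 60 N. Pads are 19 mm wide; open, the fingers measure 117 mm over their backs; the gripper's body (75 mm by 190 mm) begins 51 mm behind the grasp point.
Start: joints at [-1.296, 0.469, -0.049, 1.532, 0.024, 1.141, -0.082], TCP at [0.202, 0.644, 0.223] pointing down, gripper open.
Joint ranges: [-2.59, 2.59], [-0.33, 1.99], [-1.39, 1.29], [0.1, 2.45], [-1.04, 4.18], [0.21, 1.99], [-2.66, 2.66]. Speed limits (rad/s): [2.57, 2.57, 3.14, 3.14, 3.14, 3.14, 3.14].

### API

Orientations are given as [roll, pitch, yaw] about the fixed x, y, z axes, in that order (R = Rz(yaw) Ry(pitch) Rx(roll)).
In Python, from workcell import manip, camera, job, boxes_of, regions_of, spot_point gives the robot as it stands.
- The arm moves only by the tool send_rows, never from a script. Its arguments are lists of equal length, an entry for each row: "delta_pos": the shift along the tool's x, y, z in mm, a list of three; "yaw": the turn about the tool's z in degrees. In form: {"delta_pos": [[tx, ty, tz], ...], "yaw": [yaw, ...]}. A call has 1 to 12 rows; each row shifts and turns the pose as measured when the row begins, along the tool's axes as they then stand; what a row does not reach is not made up. A row lasts 1/8 s, in which the tool goes at most 62.5 mm and 10.7 degrees, less where a joint would pass 70% of its speed; a pose out of reach is approached as far as the arm can. A call is refused whole if a number of a shift passes 62.5 or a number of a turn 10.7, either way. A call with a gripper value outside its range is refused whole. "hand" is the closure in counts, from 0 (fully open) to 255 (shut), set as the call begins (left out, the last holds). The fingers move at their own pace and stop on an object; the grip force is fixed at half the most. Time passes only in rows, so rows that do not move let the fingers close. It gives the time, the measured TCP pose, the force and the opening at its end, in the units of the state.
- manip.observe(): the state, without advancing time (a new reading comes with each control period).
- camera(name): name is "scene" or "top"; returns a dict with "frame" (420x560x3 uint8, red, green, blue), "intrinsics" (3x3 intrinsics, pixels), "R" (3x3) and "t" (3): a world point X has camera coordinates R X + t. Camera axes: x right, y down, z forward; pixel columns grow to the right and rows downward; lengths in m; the calibration is good to about 2 mm. A picture is of the moment at which its call begins. There is no depth.
- job.close_job(): hands the job in, once; it reports no verdict.
Trained networks look in the newest picture that a camera, given by its name, has taken for a name from the list of things; names that differ only in an ending like _2 or _b are one class to them, and where a whole thing is asked for, a point or a joint stands for the part that bears it (a point fixed in the world has none). Each returns a list of dicts, best first, with "score" (0 to 1); they miss things now and then, are a little off and sometimes report something else, mostly with a low value. They report only what shows in the picture. A call takes as long as a camera call. They do not tell look-alikes from the thing itself.
- boxes_of(camera, query): "position" ([column, row] in pixels, amid what is visible of it).
- regions_of(camera, query): "pixels" (420x560 bool, what is visible of it) and "position" ([column, row] in pixels, amid what is visible of it).
- spot_point(camera, query): "position" ([column, row] in pixels: a listed point, or the origin of a listed thing).
The state is a dict: "t": time; "joints": joint angles; "dq": joint speeds; "effort": joint torques, N m; "eef_pos": TCP position; "tool_rot": TCP orientation; "wrist_force": force on the tool from outside, world axes, zero at the start; "wrist_torque": the same for the moment, N m; "gripper_width": finger opening in m.
Only numpy, scipy, OpenCV 4.12 (cv2) and the standard library are available. Lean on these libraries where they do the work, as an engineer would, in place of code of your own. Each camera call takes 0.05 s, during which the arm holds its last target. There are 200 camera calls.

## Working session

There is one attempt and no reset: what is moved stays moved. The work goes in short steps, Python scripts to look and compute and a tool call to move; the robot and the scene stay as the last step left them, time stands still between calls to the robot, and variables do not carry over. Pictures are saved under pics/ and viewed, about 8 in all and at most 12, crops included, and the job is handed in when it is done.

Besides the shell and the picture viewer there is one more tool, called after ">>>" in YAML: its name, and indented under it one key for each argument. send_rows: Moves the arm, as the interface text tells. Its arguments: {"type":"object","properties":{"delta_pos":{"type":"array","items":{"type":"array","items":{"type":"number"}}},"yaw":{"type":"array","items":{"type":"number"}},"hand":{"type":"number"}},"required":["delta_pos","yaw"]}

```bash
mkdir -p pics; ls; cat > h.py <<'E'
import numpy as np, cv2
from workcell import manip, camera, job, boxes_of, regions_of, spot_point
def ray(c,px,z):
    K,R,t=map(np.array,(c["intrinsics"],c["R"],c["t"]))
    d=R.T@np.linalg.solve(K,[px[0],px[1],1.]); o=-R.T@t
    return (o+d*(z-o[2])/d[2])[:2]
def proj(c,X):
    p=np.array(c["intrinsics"])@(np.array(c["R"])@np.array(X,float)+np.array(c["t"]));return p[:2]/p[2]
def save(c,n): cv2.imwrite("pics/"+n,np.array(c["frame"])[:,:,::-1])
E
python3 - <<'E'
from h import *
for n in("top","scene"):
    c=camera(n);save(c,n+"0.png")
    print(n,-np.array(c["R"]).T@np.array(c["t"]))
    for q,z in(("pod",.0),("seal",.044),("ring",0),("fence",0),("offcut",0),("stop",0)):
        for d in spot_point(n,q): print(q,d["score"],np.round(d["position"]),ray(c,d["position"],z).round(3))
s=manip.observe();print(s["tool_rot"],s["eef_pos"],s["wrist_force"])
E
```

```text
pics
top [0.45233906 0.0522917  1.23944272]
pod 0.66 [296. 213.] [0.583 0.019]
pod 0.65 [438. 165.] [ 0.72  -0.352]
pod 0.64 [140. 223.] [0.549 0.42 ]
seal 0.92 [135. 222.] [0.549 0.42 ]
seal 0.9 [447. 166.] [ 0.708 -0.36 ]
ring 0.68 [315. 151.] [ 0.749 -0.027]
fence 0.61 [319. 152.] [ 0.746 -0.038]
offcut 0.59 [386. 246.] [ 0.505 -0.213]
stop 0.76 [208. 164.] [0.708 0.251]
scene [0.90670269 0.46888025 0.91317463]
pod 0.85 [281. 228.] [0.584 0.041]
pod 0.76 [173. 161.] [ 0.718 -0.347]
pod 0.65 [385. 338.] [0.559 0.424]
seal 0.89 [393. 331.] [0.548 0.426]
seal 0.73 [169. 151.] [ 0.719 -0.351]
seal 0.61 [281. 215.] [0.577 0.027]
ring 0.26 [253. 159.] [ 0.51  -0.215]
fence 0.85 [215. 239.] [ 0.751 -0.036]
offcut 0.89 [255. 158.] [ 0.503 -0.212]
stop 0.56 [288. 311.] [0.707 0.241]
[ 3.14146555e+00 -2.27905303e-05  2.83784010e+00] [0.20187235 0.64412766 0.22261387] [-0.84192947 -0.10523423  0.66974103]
```

View pics/top0.png

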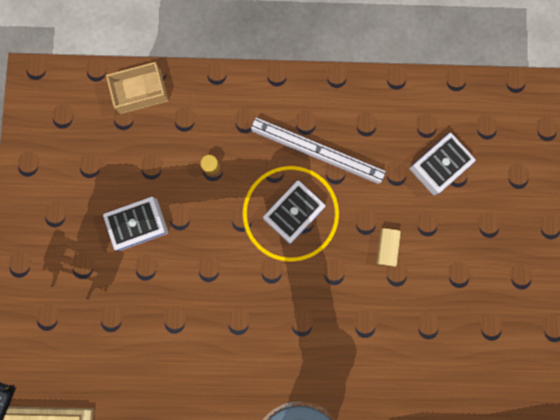

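View pics/scene0.png

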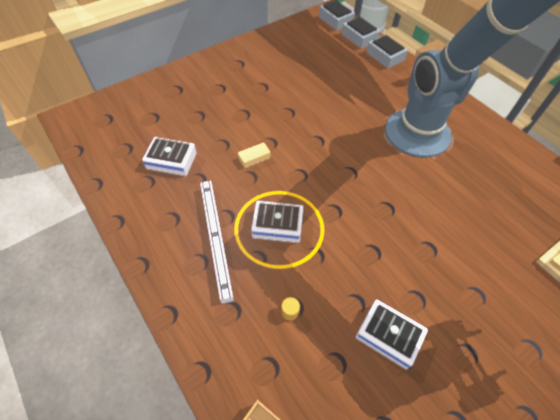

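Top view: pod at about (295,211) inside the ring (291,214). The fence runs from (255,123) to (381,178), the brass stop is at (209,163) and the offcut at (389,247). Two decoy pods stand off to the sides. Next I fit the poses from the masks.

```bash
cat >> h.py <<'E'
from scipy.optimize import minimize, least_squares
def sil(c,x,y,a,lx,ly,h,S=4):
    u=np.array([[i*lx/2,j*ly/2,k*h] for i in(-1,1) for j in(-1,1) for k in(0,1)])
    C,s=np.cos(a),np.sin(a); P=u@np.array([[C,s,0],[-s,C,0],[0,0,1]])+[x,y,0]
    p=np.array([proj(c,q) for q in P])
    m=np.zeros((420*S,560*S),np.uint8)
    cv2.fillConvexPoly(m,np.round(cv2.convexHull((p*S).astype(np.float32))*S).astype(np.int32)//S,1)
    return m
def masks(q,near,z,cams=("top","scene")):
    out=[]
    for n in cams:
        c=camera(n); b=None
        for d in regions_of(n,q):
            w=ray(c,d["position"],z); e=np.hypot(*(w-near))
            if e<.08 and (b is None or d["score"]>b[0]): b=(d["score"],d["pixels"])
        if b: out.append((c,np.array(b[1]).astype(np.uint8)))
        else: print("no mask",n,q)
    return out
def fit(ms,x0,dims,angs):
    def cost(v):
        r=0
        for c,m in ms:
            M=cv2.resize(m,None,fx=4,fy=4,interpolation=cv2.INTER_LINEAR) if m.shape[0]==420 else m
            s=sil(c,v[0]/100,v[1]/100,v[2]*.2,*dims); r+=1-(M&s).sum()/max(1,(M|s).sum())
        return r/len(ms)
    best=None
    for a in angs:
        v0=np.array([x0[0]*100,x0[1]*100,a*5])
        r=minimize(cost,v0,method="Nelder-Mead",options=dict(initial_simplex=np.vstack([v0,v0+[1,0,0],v0+[0,1,0],v0+[0,0,.8]]),xatol=.005,fatol=1e-4,maxiter=150))
        if best is None or r.fun<best[1]: best=((r.x/[100,100,5]),r.fun)
    return best
E
python3 - <<'E'
from h import *
c=camera("top");f=np.array(c["frame"]);hsv=cv2.cvtColor(f,cv2.COLOR_RGB2HSV)
m=(hsv[...,0]>24)&(hsv[...,0]<34)&(hsv[...,1]>170)&(hsv[...,2]>150)
P=np.array([ray(c,(x,y),0) for y,x in np.argwhere(m)]);P=P[np.hypot(*(P-[.585,.03]).T)<.16]
r=least_squares(lambda v:np.hypot(P[:,0]-v[0],P[:,1]-v[1])-v[2],[.58,.03,.119],loss="soft_l1",f_scale=.003)
print("ring",r.x.round(4),len(P))
ms=masks("fence",np.array([.75,-.035]),.02);print("fence",*[fit([k],(.75,-.035),(.03,.36,.032),[.2,-.1,-.4,.5]) for k in ms],fit(ms,(.75,-.035),(.03,.36,.032),[-.4,.4]))
ms=masks("pod",np.array([.583,.02]),.03)
A=np.arange(4)*np.pi/4
print("pod",*[fit([k],(.583,.02),(.095,.13,.044),A) for k in ms],fit(ms,(.583,.02),(.095,.13,.044),A))
for q,p,d in(("offcut",(.505,-.213),(.09,.045,.028)),("stop",(.708,.246),(.037,.037,.045))):
    ms=masks(q,np.array(p),.02);print(q,fit(ms,p,d,A[:2] if q=="stop" else A))
E
```

```text
ring [0.5844 0.0338 0.1191] 624
fence (array([ 0.74543185, -0.03310634, -0.37809795]), np.float64(0.05827477586624663)) (array([ 0.74808771, -0.03111045, -0.37462686]), np.float64(0.0706469731641356)) (array([ 0.74660569, -0.03247868, -0.37617334]), np.float64(0.07230756574832842))
pod (array([0.583621  , 0.02490547, 0.83353526]), np.float64(0.034203807941927344)) (array([0.58713981, 0.02818601, 0.8667701 ]), np.float64(0.03734107518270102)) (array([0.58473271, 0.02564745, 0.83955709]), np.float64(0.0548880943289729))
offcut (array([ 0.50174244, -0.2165148 ,  3.01415235]), np.float64(0.10146166532309886))
stop (array([0.70139678, 0.24324545, 0.80439384]), np.float64(0.1760051584625315))
```

>>> send_rows:
  delta_pos:
    - [0, 0, 0]
    - [0, 0, 0]
    - [-24, -54, 0]
    - [-24, -54, 0]
    - [-24, -54, 0]
    - [-24, -54, 0]
    - [-24, -54, 0]
    - [-24, -54, 0]
    - [-24, -54, 0]
    - [-24, -54, 0]
    - [-24, -54, 0]
    - [-24, -54, 0]
  yaw: [-8.7, -8.7, 0, 0, 0, 0, 0, 0, 0, 0, 0, 0]
  hand: 255

```text
t: 3.05
eef_pos: [0.4547, 0.0961, 0.2226]
tool_rot: [3.134, 0.006, -3.122]
wrist_force: [1.2, 0.2, 0.7]
gripper_width: 0.0003
```

```bash
cat >> h.py <<'E'
RC=np.array([.5844,.0338]); PHI=-.377; D=(.095,.13,.044)
def pod(near,a0,cams=("top","scene")):
    ms=masks("pod",np.array(near),.03,cams); A=[a0,a0-.3]
    for k in ms: print("  single",fit([k],near,D,A)[0].round(4))
    v,e=fit(ms,near,D,A); 
    d=v[:2]-RC;C,S=np.cos(v[2]),np.sin(v[2])
    cor=max(np.hypot(d[0]+C*i*47.5e-3-S*j*65e-3,d[1]+S*i*47.5e-3+C*j*65e-3) for i in(-1,1) for j in(-1,1))
    print("pod",v.round(4),"err",round(e,3),"angle to go deg",np.degrees(v[2]-PHI).round(1),"offset mm",(d*1000).round(1),"max corner mm",(cor*1000).round(1)); return v
def plan(v,s,y,turn,gap=8):
    """s: +1 push on +x face, -1 on -x face. Contact vertex at pod y. prints TCP start, unit push dir (world mm)"""
    st=manip.observe();p=np.array(st["eef_pos"])*1000;yaw=st["tool_rot"][2]
    C,S=np.cos(v[2]),np.sin(v[2]);R=np.array([[C,-S],[S,C]])
    Y=np.array([[np.cos(yaw),-np.sin(yaw)],[np.sin(yaw),np.cos(yaw)]])
    V=np.array([Y@[i*9.5,j*15] for i in(-1,1) for j in(-1,1)])
    n=R@[-s,0]; k=V[np.argmax(V@n)]
    start=v[:2]*1000+R@[s*(47.5+gap),y]-k
    a=v[2]+turn/2; u=-s*np.array([np.cos(a),np.sin(a)])
    T=lambda w:np.array([*(Y.T@w*[1,-1])]).round(1)
    print("tcp now",p.round(1),"yaw",round(yaw,3),"start",start.round(1),"tool delta to start",T(start-p[:2]),"push dir tool",T(u*10)/10)
E
python3 - <<'E'
from h import *
v=pod((.5847,.0256),.84)
plan(v,-1,52,-.2)
E
```

```text
single [0.5829 0.0251 0.8251]
  single [0.5864 0.0287 0.8432]
pod [0.5841 0.0261 0.8395] err 0.053 angle to go deg 69.7 offset mm [-0.3 -7.7] max corner mm 88.0
tcp now [454.2  97.  222.2] yaw -3.125 start [499.1   4.4] tool delta to start [-43.3 -93.3] push dir tool [-0.75  0.66]
```

>>> send_rows:
  delta_pos:
    - [-22, -47, 20]
    - [-21, -46, 40]
    - [0, 0, 50]
    - [0, 0, 45]
    - [0, 0, 30]
    - [0, 0, 12]
    - [0, 0, 0]
  yaw: [0, 0, 0, 0, 0, 0, 0]

```text
t: 4.12
eef_pos: [0.5038, 0.0183, 0.021]
tool_rot: [3.127, 0.01, -3.103]
wrist_force: [-1.2, -2.9, -2.0]
gripper_width: 0.0004
```

```bash
python3 - <<'E'
from h import *
v=pod((.5847,.0256),.84)
plan(v,-1,52,-.2)
E
```

```text
no mask top pod
  single [0.5862 0.0288 0.8202]
pod [0.5862 0.0288 0.8202] err 0.078 angle to go deg 68.6 offset mm [ 1.8 -5. ] max corner mm 85.8
tcp now [504.4  17.8  22.3] yaw -3.105 start [501.4   8.3] tool delta to start [ 3.3 -9.3] push dir tool [-0.78  0.63]
```

>>> send_rows:
  delta_pos:
    - [-5, 4, 0]
    - [-5, 4, 0]
    - [-5, 4, 0]
    - [-5, 4, 0]
    - [-5, 4, 0]
  yaw: [0, 0, 0, 0, 0]

```text
t: 4.95
eef_pos: [0.5174, 0.0374, 0.0228]
tool_rot: [3.127, -0.009, -3.106]
wrist_force: [-5.2, -2.6, -1.5]
gripper_width: 0.0004
```

```bash
python3 - <<'E'
from h import *
v=pod((.595,.03),.7,("scene",))
c=camera("scene");save(c,"s1.png")
E
```

```text
single [0.5982 0.0337 0.664 ]
pod [0.5982 0.0337 0.664 ] err 0.056 angle to go deg 59.6 offset mm [13.8 -0.1] max corner mm 93.9
```

View pics/s1.png

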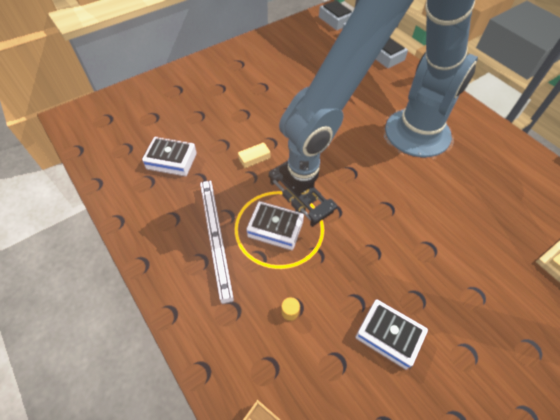

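The pod turned about 10° and shifted about 12 mm, as expected. I'll back off, lift, and cross to the opposite corner.

>>> send_rows:
  delta_pos:
    - [10, -12, 0]
    - [4, -4, -30]
    - [0, 0, -50]
    - [0, 0, -30]
    - [-30, 0, 0]
    - [-50, 0, 0]
    - [-50, 0, 0]
    - [-40, 0, 0]
    - [0, 0, 0]
  yaw: [0, 0, 0, 0, 0, 0, 0, 0, 0]

```text
t: 6.22
eef_pos: [0.6912, 0.0168, 0.1509]
tool_rot: [3.124, 0.036, -3.114]
wrist_force: [-0.0, 0.0, 0.2]
gripper_width: 0.0006
```

```bash
python3 - <<'E'
from h import *
v=pod((.595,.031),.66)
plan(v,1,-52,-.4,12)
E
```

```text
single [0.5797 0.0629 0.5535]
  single [0.5983 0.0366 0.6479]
pod [0.5998 0.0361 0.6751] err 0.514 angle to go deg 60.3 offset mm [15.4  2.3] max corner mm 94.9
tcp now [687.   17.2 150.3] yaw -3.114 start [687.8  47.9] tool delta to start [-1.7 30.7] push dir tool [ 0.9  -0.43]
```

>>> send_rows:
  delta_pos:
    - [0, 27, 10]
    - [0, 2, 50]
    - [0, 0, 45]
    - [0, 0, 18]
    - [0, 0, 5]
  yaw: [0, 0, 0, 0, 0]

```text
t: 7.05
eef_pos: [0.689, 0.0489, 0.0249]
tool_rot: [3.122, 0.038, -3.115]
wrist_force: [0.6, 0.1, -0.4]
gripper_width: 0.0005
```

```bash
python3 - <<'E'
from h import *
v=pod((.598,.0345),.65,("scene",))-[.0024,.0026,0]
plan(v,1,-52,-.4,0)
E
```

```text
single [0.5905 0.038  0.6854]
pod [0.5905 0.038  0.6854] err 0.41 angle to go deg 60.9 offset mm [6.1 4.2] max corner mm 85.5
tcp now [689.7  49.   25.9] yaw -3.115 start [666.9  40.5] tool delta to start [23.  -7.9] push dir tool [ 0.9  -0.44]
```

>>> send_rows:
  delta_pos:
    - [8, -4, 1]
    - [8, -4, 1]
    - [6, -3, 1]
    - [6, -3, 1]
    - [6, -3, 0]
    - [6, -3, 0]
    - [6, -3, 0]
    - [6, -3, 0]
    - [6, -3, 0]
  yaw: [0, 0, 0, 0, 0, 0, 0, 0, 0]

```text
t: 8.28
eef_pos: [0.6513, 0.0199, 0.0293]
tool_rot: [3.119, 0.092, -3.115]
wrist_force: [5.8, 1.1, -3.3]
gripper_width: 0.0006
```

```bash
python3 - <<'E'
from h import *
v=pod((.59,.03),.4)
E
```

```text
single [0.5817 0.0421 0.4928]
  single [0.5777 0.0303 0.3771]
pod [0.5734 0.0341 0.3187] err 0.683 angle to go deg 39.9 offset mm [-11.    0.3] max corner mm 89.8
```

>>> send_rows:
  delta_pos:
    - [-14, 6, 0]
    - [-4, 2, -30]
    - [0, 0, -50]
    - [0, 0, -40]
    - [50, 0, 0]
    - [60, 0, 0]
    - [60, 0, 0]
    - [40, 0, 0]
    - [0, 0, 0]
  yaw: [0, 0, 0, 0, 0, 0, 0, 0, 0]

```text
t: 9.6
eef_pos: [0.4387, 0.0232, 0.1349]
tool_rot: [3.118, 0.066, -3.11]
wrist_force: [1.2, 1.2, -0.2]
gripper_width: 0.0005
```

```bash
python3 - <<'E'
from h import *
v=pod((.585,.03),.4)
plan(v,-1,52,-.4,12)
c=camera("scene");save(c,"s2.png")
E
```

```text
no mask top pod
  single [0.5797 0.0262 0.4045]
pod [0.5797 0.0262 0.4045] err 0.062 angle to go deg 44.8 offset mm [-4.7 -7.6] max corner mm 89.0
tcp now [444.   23.3 135.9] yaw -3.111 start [495.5  35.3] tool delta to start [-51.9  10.4] push dir tool [-0.98  0.17]
```

View pics/s2.png

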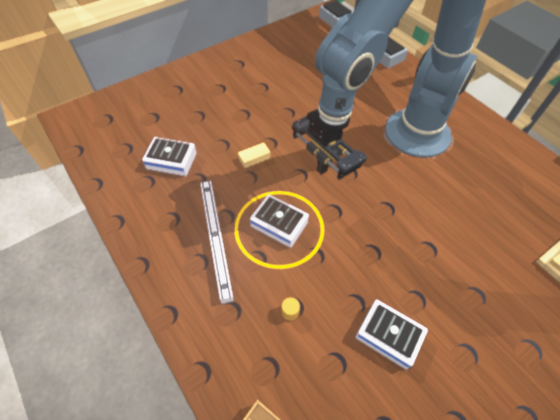

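>>> send_rows:
  delta_pos:
    - [-30, 8, 20]
    - [-8, 2, 45]
    - [0, 0, 35]
    - [0, 0, 12]
    - [0, 0, 0]
  yaw: [0, 0, 0, 0, 0]

```text
t: 10.48
eef_pos: [0.4982, 0.0382, 0.0245]
tool_rot: [3.119, 0.077, -3.111]
wrist_force: [-0.3, -0.5, 0.2]
gripper_width: 0.0006
```

```bash
python3 - <<'E'
from h import *
v=pod((.58,.026),.4,("scene",))-[.0024,.0026,0]
plan(v,-1,52,-.4,0)
E
```

```text
single [0.5816 0.0283 0.4195]
pod [0.5816 0.0283 0.4195] err 0.042 angle to go deg 45.6 offset mm [-2.8 -5.5] max corner mm 86.5
tcp now [498.8  38.3  25.8] yaw -3.111 start [505.6  38.5] tool delta to start [-6.8  0. ] push dir tool [-0.98  0.19]
```

>>> send_rows:
  delta_pos:
    - [-8, 1, 0]
    - [-6, 1, 0]
    - [-6, 1, 0]
    - [-6, 1, 0]
    - [-6, 1, 0]
    - [-6, 1, 0]
    - [-6, 1, 0]
    - [-6, 1, 0]
    - [-6, 1, 0]
  yaw: [0, 0, 0, 0, 0, 0, 0, 0, 0]

```text
t: 11.7
eef_pos: [0.5223, 0.0483, 0.0278]
tool_rot: [3.116, 0.009, -3.106]
wrist_force: [-10.2, -1.0, 7.0]
gripper_width: 0.0005
```

```bash
python3 - <<'E'
from h import *
v=pod((.595,.03),.2,("scene",))
E
```

```text
single [0.5919 0.0277 0.2784]
pod [0.5919 0.0277 0.2784] err 0.046 angle to go deg 37.6 offset mm [ 7.5 -6.1] max corner mm 90.2
```

>>> send_rows:
  delta_pos:
    - [-10, 1, 1]
    - [-10, 1, 1]
    - [-10, 1, 1]
    - [-10, 1, 1]
  yaw: [0, 0, 0, 0]

```text
t: 12.3
eef_pos: [0.5441, 0.0563, 0.0234]
tool_rot: [3.111, -0.031, -3.1]
wrist_force: [-9.7, -0.1, 6.9]
gripper_width: 0.0004
```

```bash
python3 - <<'E'
from h import *
v=pod((.595,.03),.15,("scene",))
E
```

```text
single [0.6064 0.0268 0.0826]
pod [0.6064 0.0268 0.0826] err 0.059 angle to go deg 26.3 offset mm [22. -7.] max corner mm 100.9
```

>>> send_rows:
  delta_pos:
    - [14, 0, 0]
    - [6, 0, -30]
    - [0, 0, -50]
    - [0, 0, -35]
    - [-40, -20, 0]
    - [-55, -25, 0]
    - [-50, -25, 0]
    - [-25, -10, 0]
    - [0, 0, 0]
  yaw: [0, 0, 0, 0, 0, 0, 0, 0, 0]

```text
t: 13.52
eef_pos: [0.7082, -0.0215, 0.1441]
tool_rot: [3.11, -0.008, -3.098]
wrist_force: [-0.3, 0.5, -0.4]
gripper_width: 0.0007
```

```bash
python3 - <<'E'
from h import *
v=pod((.605,.026),.08,("scene",))-[.0024,.0026,0]
plan(v,1,-52,-.4,15)
E
```

```text
single [0.6064 0.0284 0.0573]
pod [0.6064 0.0284 0.0573] err 0.035 angle to go deg 24.9 offset mm [22.  -5.4] max corner mm 99.5
tcp now [706.3 -20.3 144.1] yaw -3.097 start [678.2  -7.1] tool delta to start [27.5 14.4] push dir tool [0.98 0.19]
```

>>> send_rows:
  delta_pos:
    - [22, 6, 15]
    - [0, 0, 50]
    - [0, 0, 40]
    - [0, 0, 12]
    - [0, 0, 0]
  yaw: [0, 0, 0, 0, 0]

```text
t: 14.25
eef_pos: [0.6786, -0.0064, 0.0299]
tool_rot: [3.106, -0.006, -3.093]
wrist_force: [0.2, -0.3, 0.6]
gripper_width: 0.0009
```

>>> send_rows:
  delta_pos:
    - [9, 1, 0]
    - [9, 1, 0]
    - [9, 1, 0]
    - [9, 1, 0]
    - [9, 2, 0]
    - [9, 2, 0]
  yaw: [0, 0, 0, 0, 0, 0]

```text
t: 15.0
eef_pos: [0.6389, -0.0064, 0.0412]
tool_rot: [3.115, 0.039, -3.097]
wrist_force: [6.1, -2.6, -2.4]
gripper_width: 0.0005
```

```bash
python3 - <<'E'
from h import *
v=pod((.600,.026),-.08,("scene",))
c=camera("scene");save(c,"s3.png")
E
```

```text
single [ 0.5821  0.0299 -0.1613]
pod [ 0.5821  0.0299 -0.1613] err 0.415 angle to go deg 12.4 offset mm [-2.3 -3.9] max corner mm 84.8
```

View pics/s3.png

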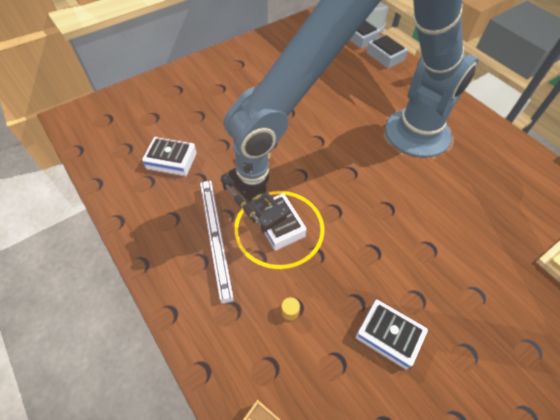

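Tip rose to 41 mm, which is too near the top edge. I'll back off, raise and re-measure.

>>> send_rows:
  delta_pos:
    - [-16, 0, 0]
    - [-14, 0, 0]
    - [0, 0, -40]
    - [-20, 0, -50]
    - [-15, -5, -20]
    - [0, 0, 0]
  yaw: [0, 0, 0, 0, 0, 0]

```text
t: 15.9
eef_pos: [0.6973, -0.0092, 0.1553]
tool_rot: [3.11, 0.023, -3.095]
wrist_force: [-0.6, -0.1, -0.7]
gripper_width: 0.0004
```

```bash
python3 - <<'E'
from h import *
v=pod((.59,.026),-.15,("scene",))-[.0024,.0026,0]
plan(v,1,-52,-.2,15)
plan(v,-1,52,-.2,15)
E
```

```text
single [ 0.5829  0.029  -0.1363]
pod [ 0.5829  0.029  -0.1363] err 0.05 angle to go deg 13.8 offset mm [-1.5 -4.8] max corner mm 85.1
tcp now [695.1  -8.4 152.9] yaw -3.094 start [645.5 -48.2] tool delta to start [ 51.4 -37.4] push dir tool [0.96 0.28]
tcp now [695.1  -8.4 152.9] yaw -3.094 start [515.4 100.9] tool delta to start [174.3 117.7] push dir tool [-0.96 -0.28]
```

>>> send_rows:
  delta_pos:
    - [40, 26, 0]
    - [55, 36, 0]
    - [55, 36, 0]
    - [20, 12, 0]
    - [0, 0, 40]
    - [0, 0, 50]
    - [0, 0, 35]
    - [0, 0, 10]
    - [0, 0, 0]
  yaw: [0, 0, 0, 0, 0, 0, 0, 0, 0]

```text
t: 17.12
eef_pos: [0.5043, 0.0984, 0.004]
tool_rot: [3.111, -0.012, -3.088]
wrist_force: [0.6, -0.2, 0.4]
gripper_width: 0.0004
```

```bash
python3 - <<'E'
from h import *
v=pod((.58,.026),-.15,("scene",))-[.0024,.0026,0]
plan(v,-1,52,-.1,0)
E
```

```text
single [ 0.5845  0.0291 -0.1621]
pod [ 0.5845  0.0291 -0.1621] err 0.051 angle to go deg 12.3 offset mm [ 0.1 -4.7] max corner mm 84.7
tcp now [505.5  98.6   5.2] yaw -3.088 start [533.3 100. ] tool delta to start [-27.8  -0.1] push dir tool [-0.96 -0.26]
```

>>> send_rows:
  delta_pos:
    - [-8, 0, -13]
    - [-10, 0, 0]
    - [-8, -1, 0]
    - [-8, -2, 0]
    - [-8, -2, 0]
    - [-8, -2, 0]
  yaw: [0, 0, 0, 0, 0, 0]

```text
t: 17.98
eef_pos: [0.5468, 0.1001, 0.0192]
tool_rot: [3.101, -0.032, -3.083]
wrist_force: [-8.5, 3.8, 8.0]
gripper_width: 0.0006
```

```bash
python3 - <<'E'
from h import *
v=pod((.585,.026),-.2,("scene",))-[.0024,.0026,0]
plan(v,-1,52,-.1,0)
E
```

```text
single [ 0.5923  0.0275 -0.3122]
pod [ 0.5923  0.0275 -0.3122] err 0.217 angle to go deg 3.7 offset mm [ 7.9 -6.3] max corner mm 89.1
tcp now [548.1 100.1  19.1] yaw -3.083 start [550.3 103.4] tool delta to start [-2.3  3.1] push dir tool [-0.91 -0.41]
```

>>> send_rows:
  delta_pos:
    - [14, 4, 0]
    - [12, 0, 0]
    - [0, 0, -40]
    - [30, 0, -60]
    - [30, 0, -60]
    - [15, 0, -40]
    - [0, 0, 0]
  yaw: [0, 0, 0, 0, 0, 0, 0]

```text
t: 18.95
eef_pos: [0.4527, 0.089, 0.2182]
tool_rot: [3.101, -0.027, -3.085]
wrist_force: [0.4, -0.4, -0.7]
gripper_width: 0.0001
```

```bash
python3 - <<'E'
from h import *
v=pod((.587,.026),-.25)
c=camera("scene");f=np.array(c["frame"])
for n in("top","scene"):
    c=camera(n);save(c,n+"5.png")
E
```

```text
single [ 0.5874  0.0229 -0.29  ]
  single [ 0.5909  0.0268 -0.2943]
pod [ 0.5887  0.0242 -0.2883] err 0.068 angle to go deg 5.1 offset mm [ 4.3 -9.6] max corner mm 91.0
```

View pics/top5.png

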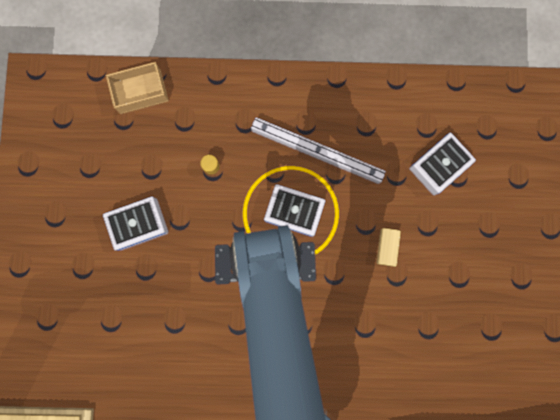

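>>> send_rows:
  delta_pos:
    - [-15, -40, 0]
    - [-20, -50, 0]
    - [-20, -50, 0]
    - [-15, -24, 40]
    - [0, 0, 50]
    - [0, 0, 50]
    - [0, 0, 35]
    - [0, 0, 12]
    - [0, 0, 0]
  yaw: [0, 0, 0, 0, 0, 0, 0, 0, 0]

```text
t: 20.42
eef_pos: [0.5261, -0.0702, 0.0057]
tool_rot: [3.109, -0.045, -3.083]
wrist_force: [-0.3, -0.4, 0.4]
gripper_width: 0.0006
```

```bash
python3 - <<'E'
from h import *
v=pod((.587,.026),-.25,("scene",))-[.0024,.0026,0]
s=manip.observe();p=np.array(s["eef_pos"])[:2]-v[:2];C,S=np.cos(v[2]),np.sin(v[2])
print(s["eef_pos"],"tcp in pod",np.array([C*p[0]+S*p[1],-S*p[0]+C*p[1]])*1000)
E
```

```text
single [ 0.59    0.0255 -0.293 ]
pod [ 0.59    0.0255 -0.293 ] err 0.061 angle to go deg 4.8 offset mm [ 5.6 -8.3] max corner mm 90.2
[ 0.52717497 -0.07022764  0.0071175 ] tcp in pod [ -30.92497018 -106.59505685]
```

>>> send_rows:
  delta_pos:
    - [10, 3, -13]
    - [-2, 8, 0]
    - [-2, 8, 0]
    - [-3, 8, 0]
    - [-3, 8, 0]
  yaw: [0, 0, 0, 0, 0]

```text
t: 21.15
eef_pos: [0.5275, -0.0344, 0.0262]
tool_rot: [3.11, -0.035, -3.083]
wrist_force: [-4.0, -7.6, 1.9]
gripper_width: 0.0003
```

```bash
cat > m.py <<'E'
from h import *
v=pod((.587,.026),-.25,("scene",))-[.0024,.0026,0]
s=manip.observe();p=np.array(s["eef_pos"])[:2]-v[:2];C,S=np.cos(v[2]),np.sin(v[2])
print(s["eef_pos"],"tcp in pod",np.array([C*p[0]+S*p[1],-S*p[0]+C*p[1]])*1000)
E
python3 m.py
```

```text
no mask scene podTraceback (most recent call last):
  File "m.py", line 2, in <module>
    v=pod((.587,.026),-.25,("scene",))-[.0024,.0026,0]
      ~~~^^^^^^^^^^^^^^^^^^^^^^^^^^^^^
  File "h.py", line 45, in pod
    v,e=fit(ms,near,D,A);
        ~~~^^^^^^^^^^^^^
  File "h.py", line 38, in fit
    r=minimize(cost,v0,method="Nelder-Mead",options=dict(initial_simplex=np.vstack([v0,v0+[1,0,0],v0+[0,1,0],v0+[0,0,.8]]),xatol=.005,fatol=1e-4,maxiter=150))
    res = _minimize_neldermead(fun, x0, args, callback, bounds=bounds,
                               **options)
    fsim[k] = func(sim[k])
              ~~~~^^^^^^^^
    fx = function(np.copy(x), *(wrapper_args + args))
  File "h.py", line 34, in cost
    return r/len(ms)
           ~^~~~~~~~
ZeroDivisionError: division by zero
```

Contact is made (8.6 N). I'll retry the look without moving.

```bash
python3 m.py || python3 m.py
```

```text
single [ 0.5916  0.0285 -0.3044]
pod [ 0.5916  0.0285 -0.3044] err 0.036 angle to go deg 4.2 offset mm [ 7.2 -5.3] max corner mm 88.0
[ 0.52770084 -0.03396601  0.02596351] tcp in pod [-40.69740948 -75.56541901]
```

>>> send_rows:
  delta_pos:
    - [-3, 8, 1]
    - [-3, 8, 1]
  yaw: [0, 0]

```text
t: 21.6
eef_pos: [0.529, -0.0256, 0.0244]
tool_rot: [3.117, -0.042, -3.089]
wrist_force: [-5.9, -9.8, 8.5]
gripper_width: 0.0004
```

```bash
python3 m.py || python3 m.py
```

```text
single [ 0.5951  0.0328 -0.371 ]
pod [ 0.5951  0.0328 -0.371 ] err 0.065 angle to go deg 0.3 offset mm [10.7 -1. ] max corner mm 89.2
[ 0.5291201  -0.02483827  0.02426817] tcp in pod [-39.27303672 -74.27971399]
```

>>> send_rows:
  delta_pos:
    - [4, -14, 0]
    - [6, -14, 0]
    - [10, -10, -40]
    - [30, 0, -60]
    - [30, 30, -60]
    - [10, 40, -30]
    - [0, 30, 0]
    - [0, 0, 0]
  yaw: [0, 0, 0, 0, 0, 0, 0, 0]

```text
t: 22.7
eef_pos: [0.4496, 0.0222, 0.2124]
tool_rot: [3.111, -0.036, -3.095]
wrist_force: [-0.1, -0.1, -0.1]
gripper_width: 0.0003
```

```bash
python3 - <<'E'
from h import *
v=pod((.59,.03),-.3)
v=pod((.59,.03),-.45)
for n in("top","scene"):
    c=camera(n)
    f=cv2.resize(np.array(c["frame"])[:,:,::-1],None,fx=4,fy=4,interpolation=cv2.INTER_CUBIC)
    for x,y,a,d in((v[0],v[1],v[2],D),(.5844+.175*np.cos(PHI),.0338+.175*np.sin(PHI),PHI,(.03,.36,.032))):
        cs,_=cv2.findContours(sil(c,x,y,a,*d),0,2);cv2.drawContours(f,cs,-1,(0,0,255),1)
    p=(proj(c,(.63,.02,0))*4).astype(int);cv2.imwrite(f"pics/{n}6.png",f[max(0,p[1]-300):p[1]+300,p[0]-400:p[0]+400])
print(manip.observe()["eef_pos"])
E
```

```text
single [ 0.5926  0.0296 -0.3605]
  single [ 0.5953  0.0322 -0.3818]
pod [ 0.5932  0.0302 -0.3656] err 0.07 angle to go deg 0.7 offset mm [ 8.8 -3.6] max corner mm 86.7
  single [ 0.5922  0.0305 -0.3746]
  single [ 0.5958  0.0333 -0.415 ]
pod [ 0.5931  0.031  -0.3704] err 0.061 angle to go deg 0.4 offset mm [ 8.7 -2.8] max corner mm 86.6
[0.44964166 0.0198449  0.21159243]
```

View pics/top6.png

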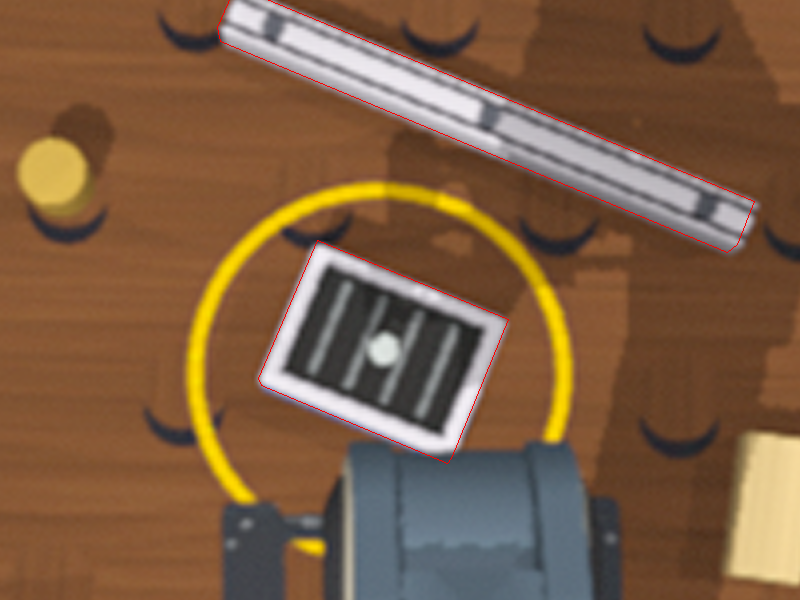

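View pics/scene6.png

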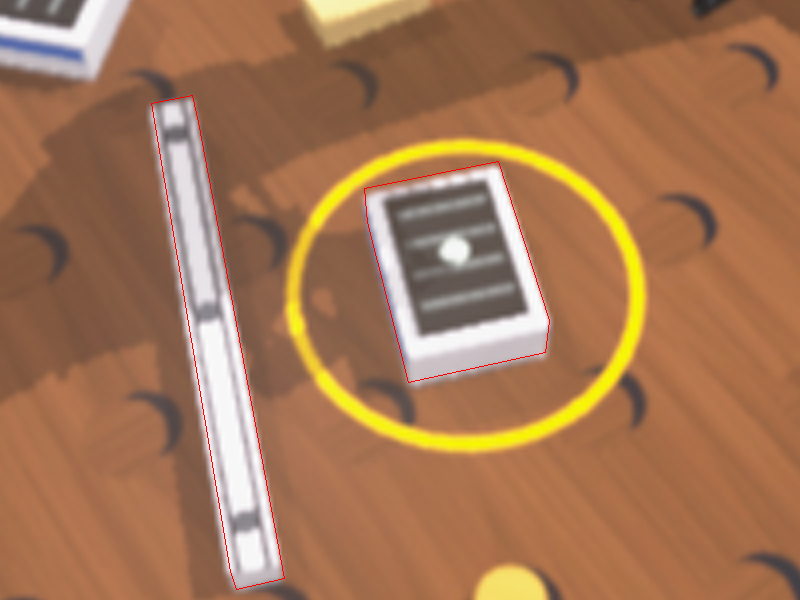

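The pod is square within about 1° and about 9 mm from the ring's centre. Nothing is touching it, so I'm handing in.

```bash
python3 -c "
from workcell import job;print(job.close_job())"
```

```text
the job is handed in; nothing more can be done
None
```

I walked the pod round about 69° in five fingertip pushes. Four alternated between two opposite corners, and a last small one on a short side squared it and moved it back toward the centre. I handed the job in at about 23 s.

**Last checks:**
- **Squareness:** about 0.4–0.7° from square using both cameras. Single-camera fits ranged up to about 2°, and an overlay check showed the outline parallel to the fence.
- **Position:** about 9 mm from the ring's centre, mostly toward the fence. I left that offset rather than risk turning the pod again.
- **Ring:** no measured corner went further than about 101 mm from the centre, against the ring's 115 mm inner radius.
- **Other items:** the offcut and stop look untouched in the pictures, though I did not re-measure them. The gripper was clear of everything at hand-in.

**What went less cleanly:**
- On the fourth push the fingertip rose to 41 mm, close to the pod's 44 mm top edge. I backed off and lowered it for the next push. I saw no sign that it touched the seal.
- Several looks during the pushes were blocked by the arm, so I repeated those once it had moved clear.
- The two cameras disagreed by about 3–4 mm on the pod's position throughout.

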